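Empty the balm-bar mould, close its gate and screw the ring down

TASK

Empty the bar mould: from behind, push each wax bar out of its pocket, draw it out at the front and lay it in the white tray, the bars side by side on the tray's floor and none on top of another. When all the bars are in the tray, swing the mould's gate fully shut so that its fork embraces the stud, and only then screw the brass ring down the stud, clockwise, until it comes up firm against the fork. Leave the beaker, the dropper bottle and the lip-balm tube where they are.

Things in the scene. Friction and masses are not known exactly. Their poses are not given: they have to be found in the camera images.
- mould: aluminium bar mould, heavy, fixed. Origin on the bench under the middle of the pocket block; x points away from the robot, to the mould's front, where the bars come out; y to the gate's pivot; z up. Base plate 12 mm thick, x -50 to 75, y -187 to 177 mm; its top is the pockets' floor. On it walls 9 mm thick, x -45 to 45, up to z = 44 mm, part three channels along x (pockets 0, 1, 2 at y = -52, 0, 52 mm)
- pocket0 (a point): mouth of a pocket: middle of its floor at the front face (mould x = 45, z = 12 mm). The channel behind it, along the mould's x, is 43 mm wide and 90 mm long, open at the rear and open above but for the bridge near its mouth, so that shut fingers can reach down behind the bar and push it forward
- pocket1 (a point): mouth of a pocket: middle of its floor at the front face (mould x = 45, z = 12 mm). The channel behind it, along the mould's x, is 43 mm wide and 90 mm long, open at the rear and open above but for the bridge near its mouth, so that shut fingers can reach down behind the bar and push it forward
- pocket2 (a point): mouth of a pocket: middle of its floor at the front face (mould x = 45, z = 12 mm). The channel behind it, along the mould's x, is 43 mm wide and 90 mm long, open at the rear and open above but for the bridge near its mouth, so that shut fingers can reach down behind the bar and push it forward
- bridge (a point): middle of the upper front edge of the bridge, a bar over all three channels at mould x = 25 to 45, z = 40 to 55 mm. Under it a leaf spring presses about 5 N on each bar, so sliding a bar takes 5 to 12 N. Fingers pushing a bar forward can go on until they meet the bridge; the bar then stands about 35 mm out of the front face, where its sides can be gripped and it can be drawn out level
- stud (a point): top centre of the fixed upright threaded stud, 16 mm thick, at mould x = 51, y = -150 mm, top at z = 90 mm
- pivot (a point): top of the gate's upright pivot pin, at mould x = 51, y = 140 mm; the gate turns about the vertical through it
- gate (a joint): angle of the steel gate: 0 = shut across the pockets' front, pointing along the mould's -y (stop); grows as it swings out to the mould's +x (starts at 1.1 to 1.4). Shutting is clockwise seen from above. It stays where it is left (0.06 N m friction). Plate 8 mm thick, z 16 to 48 mm, reaching 310 mm from the pivot, with a fork at its end that passes round the stud under the ring
- gate_handle (a point): centre of the top of the gate's handle, an upright black peg 14 mm thick standing 42 mm above the gate (z = 48 to 90 mm), 100 mm from the pivot
- ring (a joint): how far the brass ring is screwed down, rad, growing clockwise seen from above: starts at 0.3 to 2 (already caught on the thread), comes up firm at a stop at 10, so about 1.3 to 1.6 turns to go; sinks 6 mm a turn; needs about 0.1 N m and does not run back
- ring_top (a point): centre of the top of the brass threaded ring, a knurled disc 43 mm across and 24 mm high on the stud, which sticks out through it by 8 to 18 mm; gripped by its rim from above. Screwed down, its top is at z = 72 mm and its underside at z = 48 mm, on the fork
- tray: white plastic tray, fixed, 250 (x) x 125 (y) x 26 mm high, walls and floor 4 mm; origin under its centre, z up
- bar0: one of the wax balm bars (two or three are present), a plain amber block 60 long (x) x 40 wide (y) x 26 mm high (z), about 60 g, origin at its centre; at the start it is stuck, flat, in mould pocket 0, its long axis along the mould's x; its centre then is 4 to 12 mm in front (+x) of the mould's origin
- bar1: one of the wax balm bars (two or three are present), a plain amber block 60 long (x) x 40 wide (y) x 26 mm high (z), about 60 g, origin at its centre; at the start it is stuck, flat, in mould pocket 1, its long axis along the mould's x; its centre then is 4 to 12 mm in front (+x) of the mould's origin
- bar2: one of the wax balm bars (two or three are present), a plain amber block 60 long (x) x 40 wide (y) x 26 mm high (z), about 60 g, origin at its centre; at the start it is stuck, flat, in mould pocket 2, its long axis along the mould's x; its centre then is 4 to 12 mm in front (+x) of the mould's origin
- beaker: clear plastic beaker 68 mm across, 85 mm high, origin under its centre; not to be disturbed
- dropper: small capped amber bottle 28 mm across, 62 mm high, origin under its centre; not to be disturbed
- balm_tube: upright cream lip-balm tube 20 mm across, 70 mm high, origin under its centre; not to be disturbed

How it is judged:
By the outcome, as a careful person would: the job done as asked, in the order asked, and still so for the second after the job is handed in, with the robot touching nothing.
Of bar0, bar1, bar2 only 2 to 3 are there at a start; the rules pass over those that are not, and their reading is None.
At some moment in a run one of bar0, bar1, bar2 may be knocked a few centimetres aside while the robot is not near it.
Once in a run the grip may slacken for a moment while it holds something.
It also fails if it takes over 210 s, if anything falls off the work surface, if the arm or the gripper's body presses on something with over 40 N, if the wrist force passes 120 N, or if a joint passes its speed limit or range.

ROBOT

A 6-joint arm with a two-finger parallel gripper is mounted at the origin on the work surface. World frame = base frame: x ahead of the robot, y to its left, z up, the work surface at z = 0. Lengths are in m, angles in rad, forces in N, time in s.
With the tool pointing down it reaches from about 0.3 to 0.825 m from the base axis. Payload 5.4 kg.
Tool frame: the origin (TCP) lies at the very end of the fingers, on their centre line; the grasp point (between the pads) lies 19 mm behind it; z points along the fingers, x is the direction in which the jaws open and shut, and the axes are right-handed (so a half turn about z gives the same grasp; the last joint's range is limited). The gripper opens to 92 mm and grips with 3 to 60 N. Pads are 20 mm wide; open, the fingers measure 128 mm over their backs; the gripper's body (75 mm by 189 mm) begins 69 mm behind the grasp point.
Start: joints at [0.914, 0.158, 1.597, -0, 1.386, -0.21], TCP at [0.248, 0.519, 0.194] pointing down, gripper open.
Joint ranges: [-2.91, 2.91], [-0.94, 2.29], [0.18, 2.7], [-1.29, 4.43], [0.17, 2.64], [-3, 3]. Speed limits (rad/s): [2.57, 2.57, 3.14, 3.14, 3.14, 3.14].

INTERFACE

Orientations are given as a rotation vector (axis times angle).
In Python, from workcell import bot gives the robot as it stands. Calls block until the motion is done:
- bot.goto(position, orientation): joint-space move of the TCP to a pose.
- bot.line_to(position, rot=None, max_speed=0.15): straight line of the TCP; rot=None keeps the orientation; max_speed is the mean speed in m/s.
- bot.set_joints(angles): joint-space move.
- bot.set_gripper(opening, newtons=None): opening from 0.0 (shut) to 1.0 (fully open); newtons is the grip in N (None keeps the last); returns when the fingers have stopped.
- bot.hold(seconds).
- bot.inverse_kinematics(position, orientation): joint angles nearest the present ones, or None.
- bot.read_camera(name): name is "scene" or "top"; returns a dict with "pixels" (480x640x3 uint8, blue, green, red), "fx", "fy", "cx", "cy" (pixels), "R" (3x3) and "t" (3): a world point X has camera coordinates R X + t. Camera axes: x right, y down, z forward; pixel columns grow to the right and rows downward; lengths in m; the calibration is good to about 2 mm. A picture is of the moment at which its call begins. There is no depth.
A pose or a line that the arm cannot do raises bot.MotionError and nothing moves.
- bot.job_done(): hands the job in, once; it reports no verdict.
Readings, each from a call of its own:
- bot.current_clock(): time.
- bot.current_joints(): joint angles.
- bot.current_joint_vel(): joint speeds.
- bot.current_effort(): joint torques, N m.
- bot.current_ee_pos(): TCP position.
- bot.current_tool_rot(): TCP orientation.
- bot.current_contact_force(): force on the tool from outside, world axes, zero at the start.
- bot.current_ft_torque(): the same for the moment, N m.
- bot.current_opening(): opening from 0.0 (shut) to 1.0 (fully open).
Only numpy, scipy, OpenCV 4.12 (cv2) and the standard library are available. Lean on these libraries where they do the work, as an engineer would, in place of code of your own. Each camera call takes 0.05 s, during which the arm holds its last target.

## Working session

There is one attempt and no reset: what is moved stays moved. The work goes in short steps, each a Python script; the robot and the scene stay as the last script left them, time stands still between calls to the robot, and variables do not carry over. Pictures are saved under pics/ and viewed, and the job is handed in when it is done.

```bash
ls; mkdir -p pics; python3 - <<'E'
from workcell import bot
import cv2,numpy as np
for n in("scene","top"):
    c=bot.read_camera(n); cv2.imwrite(f"pics/{n}0.png",c["pixels"])
    print(n,c["fx"],c["fy"],c["cx"],c["cy"],np.round(c["R"],4).tolist(),np.round(c["t"],4).tolist(), (-np.array(c["R"]).T@np.array(c["t"])).round(3))
print(bot.current_clock(),bot.current_tool_rot(),bot.current_opening())
E
```

```text
pics
scene 511.707607717897 511.707607717897 309.90639168151694 238.45913962874096 [[-0.335, 0.942, 0.019], [0.592, 0.2261, -0.7736], [-0.733, -0.2479, -0.6334]] [0.2169, -0.2429, 1.3722] [1.222 0.191 0.677]
top 609.098167262524 609.098167262524 318.9852235966051 236.98668202206298 [[-0.0182, -0.9998, 0.0024], [-0.9902, 0.0177, -0.1385], [0.1384, -0.0049, -0.9904]] [-0.0669, 0.5167, 1.1595] [ 0.35 -0.07  1.22]
0.1 [ 2.65792319e+00  1.67373653e+00 -2.50929007e-03] 1.003339185133147
```

View pics/scene0.png

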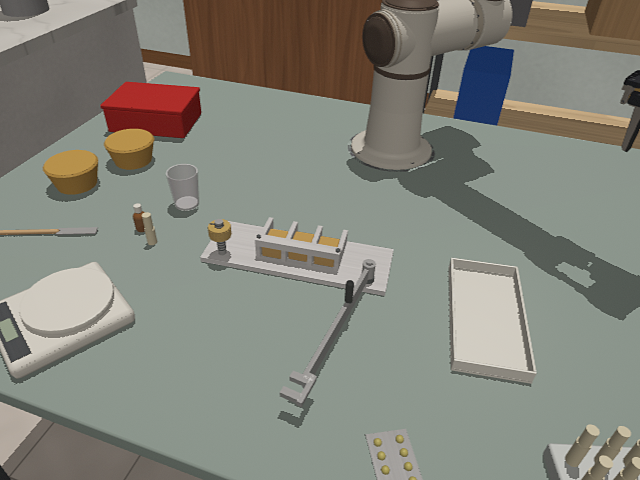

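View pics/top0.png

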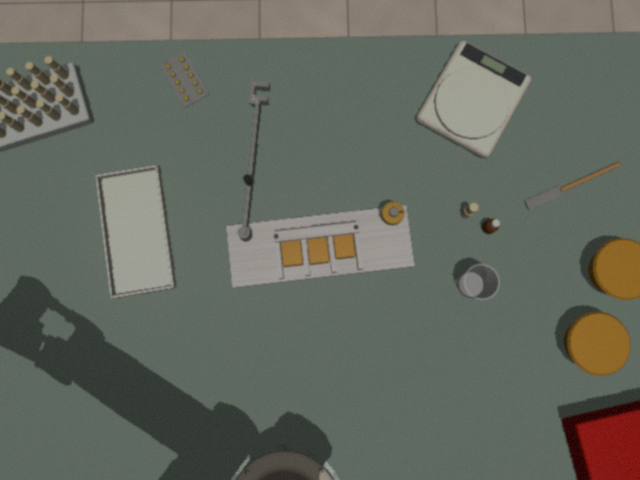

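```bash
cat > geo.py <<'E'
import numpy as np,cv2
def ray(c,u,v,z):
    R=np.array(c["R"]);t=np.array(c["t"]);o=-R.T@t
    d=R.T@np.array([(u-c["cx"])/c["fx"],(v-c["cy"])/c["fy"],1]);s=(z-o[2])/d[2]
    return o+s*d
def proj(c,X):
    p=np.array(c["R"])@np.array(X)+np.array(c["t"]);return np.array([c["fx"]*p[0]/p[2]+c["cx"],c["fy"]*p[1]/p[2]+c["cy"]])
def crop(img,x0,y0,w,h,s,fn):
    cv2.imwrite(fn,cv2.resize(img[y0:y0+h,x0:x0+w],None,fx=s,fy=s,interpolation=cv2.INTER_CUBIC))
E
python3 - <<'E'
import cv2
from geo import crop
t=cv2.imread("pics/top0.png");s=cv2.imread("pics/scene0.png")
crop(t,215,195,200,100,4,"pics/tc.png");crop(s,195,205,200,100,4,"pics/sc.png")
crop(t,85,155,110,150,4,"pics/tt.png")
E
```

```text
(no output)
```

View pics/tc.png

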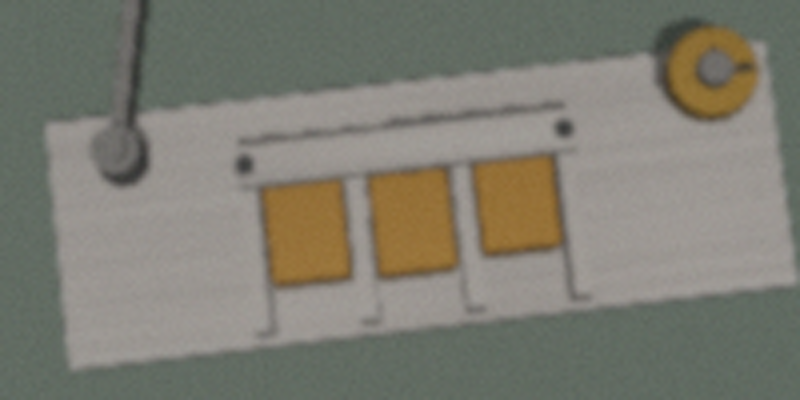

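View pics/sc.png

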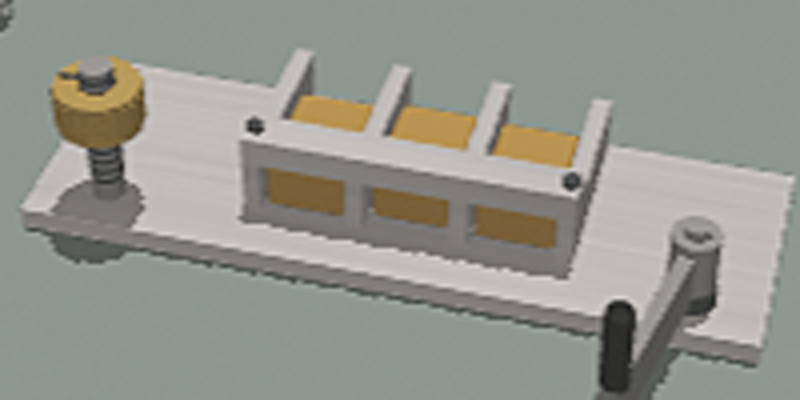

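View pics/tt.png

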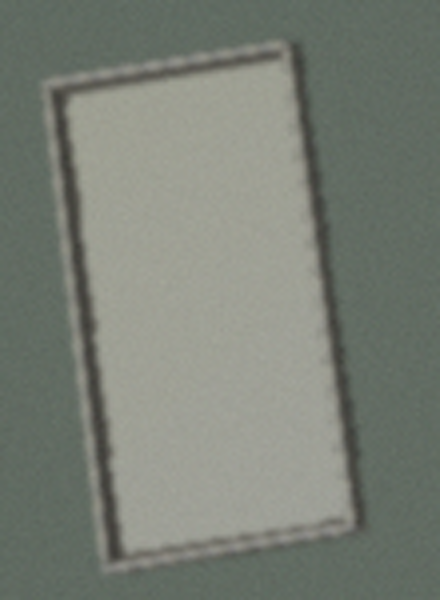

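```bash
cat > pose.py <<'E'
import numpy as np
from workcell import bot
from geo import *
T=bot.read_camera("top");S=bot.read_camera("scene")
def full(p,x0,y0,s=4): return (p[0]+.5)/s-.5+x0,(p[1]+.5)/s-.5+y0
def fit(M,W):
    M=np.array(M);W=np.array(W);mc=M.mean(0);wc=W.mean(0);A=(M-mc).T@(W-wc)
    th=np.arctan2(A[0,1]-A[1,0],A[0,0]+A[1,1]);R=np.array([[np.cos(th),-np.sin(th)],[np.sin(th),np.cos(th)]])
    t=wc-R@mc;return th,t,(W-(M@R.T+t))
def do(cam,pts,x0,y0):
    W=[ray(cam,*full(p[:2],x0,y0),p[2])[:2] for p in pts]; M=[p[3:] for p in pts]
    th,t,r=fit(M,W);print(np.degrees(th).round(2),t.round(4),"res mm",(r*1000).round(1).tolist());return th,t
print("top mould");do(T,[(46,123,.012,.075,.177),(765,43,.012,.075,-.187),(796,285,.012,-.05,-.187),(71,369,.012,-.05,.177),(714,66,.09,.051,-.15)],215,195)
print("scene mould");do(S,[(22,212,.012,.075,-.187),(795,178,.012,-.05,.177),(762,347,.012,.075,.177),(97,66,.09,.051,-.15)],195,205)
print("tray top");do(T,[(44,82,.026,.125,.0625),(292,42,.026,.125,-.0625),(358,524,.026,-.125,-.0625),(106,567,.026,-.125,.0625)],85,155)
print("tray scene");do(S,[(451,260,.026,-.125,-.0625),(516,263,.026,-.125,.0625),(532,376,.026,.125,.0625),(454,369,.026,.125,-.0625)],0,0) if 0 else None
for n,a in dict(sx=(451,260),b=(516,263),c=(532,376),d=(454,369)).items(): print(ray(S,*a,.026).round(3))
E
python3 pose.py
```

```text
top mould
5.56 [ 0.4885 -0.0734] res mm [[-0.4, -0.4], [-1.3, -0.5], [0.5, 0.8], [0.5, -1.0], [0.7, 1.2]]
scene mould
5.67 [ 0.4908 -0.0722] res mm [[0.6, 1.0], [0.9, -0.3], [-0.6, -1.1], [-1.0, 0.3]]
tray top
8.72 [0.5379 0.2889] res mm [[-1.9, -0.1], [-2.4, -0.4], [2.0, 0.8], [2.2, -0.3]]
tray scene
[0.433 0.212 0.026]
[0.398 0.331 0.026]
[0.66  0.364 0.026]
[0.689 0.25  0.026]
```

```bash
cat > h.py <<'E'
import numpy as np
from scipy.spatial.transform import Rotation as Ro
from workcell import bot
from geo import *
MT=np.radians(5.6); MO=np.array([.4897,-.0728])
TT=np.radians(8.7); TO=np.array([.540,.289])
def W(o,t,x,y,z):
    c,s=np.cos(t),np.sin(t); return [o[0]+c*x-s*y,o[1]+s*x+c*y,z]
def M(x,y,z): return W(MO,MT,x,y,z)
def Tr(x,y,z): return W(TO,TT,x,y,z)
def down(a):  # jaw axis at world angle a
    x=np.array([np.cos(a),np.sin(a),0]);z=np.array([0,0,-1.]);
    return Ro.from_matrix(np.c_[x,np.cross(z,x),z]).as_rotvec()
def F(): return np.round(bot.current_contact_force(),1)
def st(m=""): print(m,"t",round(bot.current_clock(),1),"p",np.round(bot.current_ee_pos(),4),"F",F(),"op",round(bot.current_opening(),3))
def snap(n,cams=("top","scene")):
    d={}
    for c in cams:
        d[c]=bot.read_camera(c); cv2.imwrite(f"pics/{n}_{c}.png",d[c]["pixels"])
    return d
E
python3 - <<'E'
from h import *
for nm,p,a in [("push",M(-.06,0,.02),MT),("grip",M(.068,0,.02),MT+np.pi/2),("tray",Tr(.09,0,.01),TT+np.pi/2),("hand",M(.149,.12,.065),MT),("ring",M(.051,-.15,.06),MT)]:
    for k in range(-2,3):
        q=bot.inverse_kinematics(p,down(a+k*np.pi/2)); print(nm,k,None if q is None else np.round(q,2))
E
```

```text
push -2 [-0.46  0.03  2.12  0.    1.    2.59]
push -1 [-0.46  0.03  2.12 -0.    1.    1.01]
push 0 [-0.46  0.03  2.12  0.    1.   -0.56]
push 1 [-0.46  0.03  2.12 -0.    1.   -2.13]
push 2 [-0.46  0.03  2.12  0.    1.    2.59]
grip -2 [-0.33  0.32  1.77 -0.    1.05  1.14]
grip -1 [-0.33  0.32  1.77  0.    1.05 -0.43]
grip 0 [-0.33  0.32  1.77 -0.    1.05 -2.  ]
grip 1 [-0.33  0.32  1.77  0.    1.05  2.71]
grip 2 [-0.33  0.32  1.77 -0.    1.05  1.14]
tray -2 [ 0.28  0.65  1.34 -0.    1.15  1.69]
tray -1 [ 0.28  0.65  1.34 -0.    1.15  0.12]
tray 0 [ 0.28  0.65  1.34 -0.    1.15 -1.45]
tray 1 None
tray 2 [ 0.28  0.65  1.34 -0.    1.15  1.69]
hand -2 [-0.09  0.42  1.55  0.    1.18  2.95]
hand -1 [-0.09  0.42  1.55 -0.    1.18  1.38]
hand 0 [-0.09  0.42  1.55  0.    1.18 -0.19]
hand 1 [-0.09  0.42  1.55 -0.    1.18 -1.76]
hand 2 [-0.09  0.42  1.55  0.    1.18  2.95]
ring -2 [-0.58  0.35  1.65  0.    1.14  2.47]
ring -1 [-0.58  0.35  1.65 -0.    1.14  0.9 ]
ring 0 [-0.58  0.35  1.65  0.    1.14 -0.67]
ring 1 [-0.58  0.35  1.65 -0.    1.14 -2.24]
ring 2 [-0.58  0.35  1.65  0.    1.14  2.47]
```

```bash
cat >> h.py <<'E'
PY=[-.052,0,.052]
def push(i,end=.003):
    y=PY[i]; r=down(MT)
    bot.set_gripper(0.0,20)
    bot.goto(M(-.062,y,.12),r)
    bot.line_to(M(-.062,y,.02),max_speed=.2); st("down")
    bot.line_to(M(-.042,y,.02),max_speed=.1); st("near")
    for x in (-.025,-.01,-.003,end):
        bot.line_to(M(x,y,.02),max_speed=.05); st(x)
        if np.linalg.norm(F())>35: print("STOP");break
def back(i,x=None):
    y=PY[i]
    p=bot.current_ee_pos()
    bot.line_to(M(-.02,y,.02),max_speed=.15); bot.line_to(M(-.02,y,.13),max_speed=.2)
E
python3 - <<'E'
from h import *
push(2); back(2); d=snap("p2",("top","scene"))
crop(d["scene"]["pixels"],195,205,200,100,4,"pics/p2c.png");crop(d["top"]["pixels"],215,195,200,100,4,"pics/p2t.png");st()
E
```

```text
down t 4.3 p [ 0.4236 -0.0271  0.0207] F [ 0.  -0.4  0.5] op 0.005
near t 4.6 p [ 0.4439 -0.0254  0.0211] F [ 0.1 -0.9 -0.4] op 0.004
-0.025 t 5.1 p [ 0.4598 -0.0234  0.0199] F [-0.4 -0.  -1. ] op 0.006
-0.01 t 5.6 p [ 0.4749 -0.022   0.02  ] F [-1.1 -0.6  0.4] op 0.008
-0.003 t 5.9 p [ 0.4819 -0.0214  0.0201] F [-0.2  0.8  0.3] op 0.006
0.003 t 6.1 p [ 0.4879 -0.0208  0.0201] F [-0.1 -0.2 -1.1] op 0.006
 t 7.2 p [ 0.4635 -0.0226  0.1282] F [ 0.5  0.7 -0.1] op 0.002
```

View pics/p2c.png

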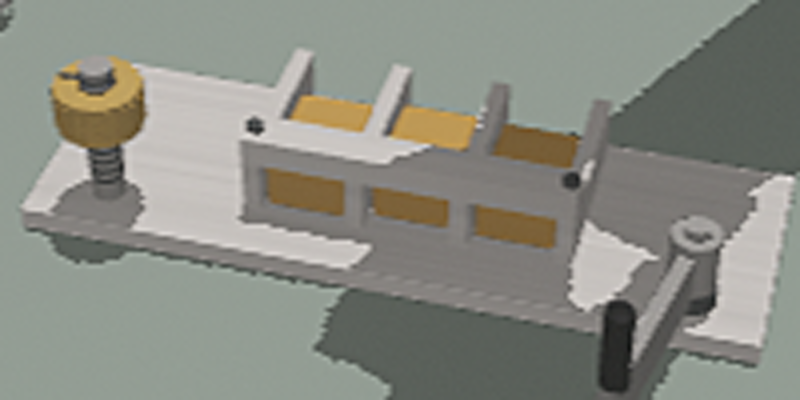

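View pics/p2t.png

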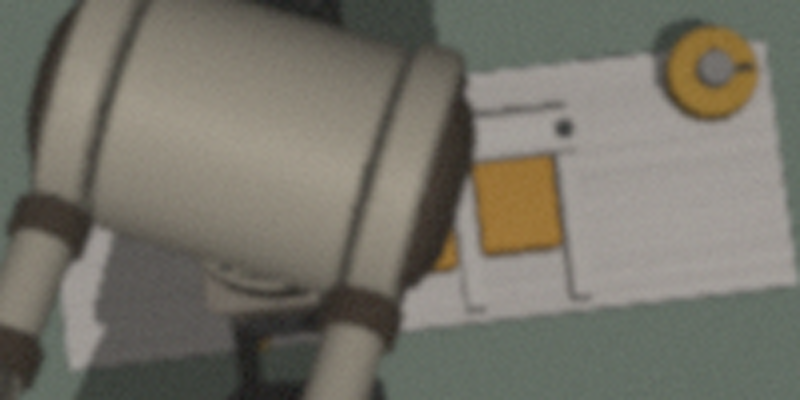

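```bash
python3 - <<'E'
from h import *
d=snap("chk"); 
for n in d: print(n,proj(d[n],bot.current_ee_pos()), proj(d[n],M(-.022,.052,.038)),proj(d[n],M(.038,.052,.02)))
E
```

```text
top [289.92375191 258.86533345] [292.27836408 264.11043038] [289.34194481 235.11869001]
scene [332.70420427 199.49027118] [330.44021807 236.64658169] [323.41094337 262.98147496]
```

View pics/chk_scene.png

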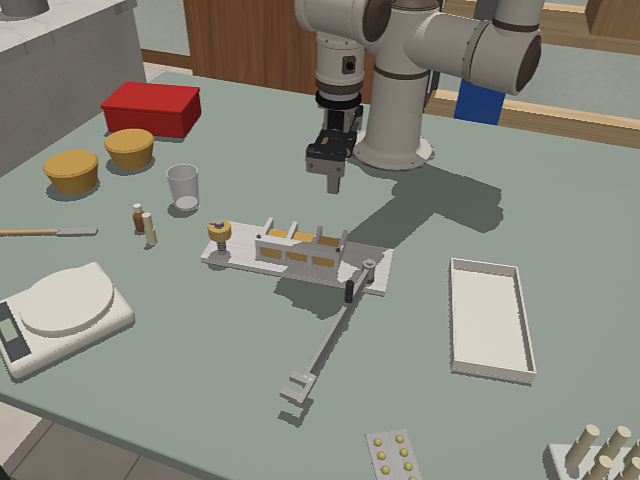

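View pics/chk_top.png

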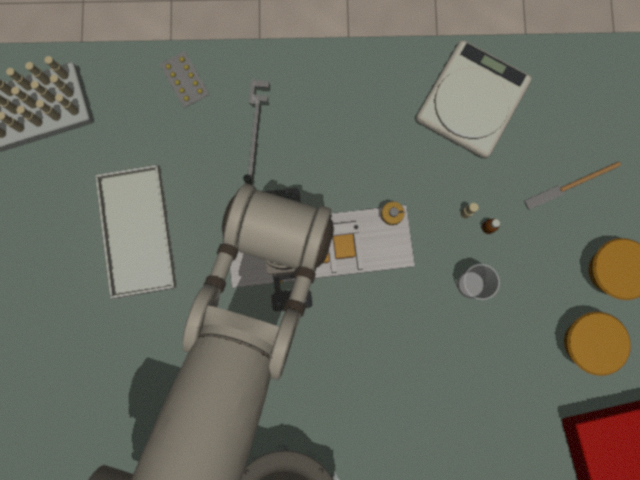

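```bash
python3 - <<'E'
from h import *
s=cv2.imread("pics/chk_scene.png"); crop(s,270,130,130,150,4,"pics/chkc.png")
E
```

```text
(no output)
```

View pics/chkc.png

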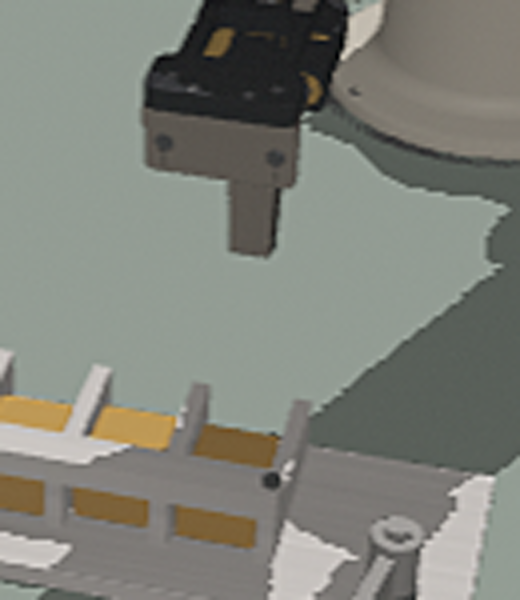

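```bash
python3 - <<'E'
from h import *
c=bot.read_camera("scene");t=bot.read_camera("top");p=np.array(bot.current_ee_pos());st()
print(bot.current_tool_rot(),down(MT),bot.current_joints())
for dz in (0,.01,.019,.03): 
  for dx in (0,.018): print(dz,dx,proj(c,p+[dx,0,dz]).round(1))
print(proj(t,p+[0,0,.15]))
E
```

```text
t 7.4 p [ 0.464  -0.0228  0.1289] F [ 0.2  0.4 -0.2] op 0.009
[-3.13710050e+00 -1.53311991e-01  3.06537223e-03] [3.13784202 0.15346608 0.        ] [-3.10097569e-01 -6.99944144e-02  1.96637991e+00  1.41580696e-05
  1.24729699e+00 -4.07765587e-01]
0 0 [332.6 199.3]
0 0.018 [329.6 204.6]
0.01 0 [332.9 194.9]
0.01 0.018 [329.9 200.1]
0.019 0 [333.1 190.9]
0.019 0.018 [330.1 196.1]
0.03 0 [333.4 185.9]
0.03 0.018 [330.4 191. ]
[285.65346956 248.67318072]
```

```bash
python3 - <<'E'
from h import *
bot.line_to(M(-.10,.052,.13),max_speed=.2); bot.line_to(M(-.10,.052,.012),max_speed=.2); f0=bot.current_contact_force(); st()
for z in (.008,.004,.001,-.002,-.005,-.008,-.011,-.014,-.017,-.02):
    bot.line_to(M(-.10,.052,z),max_speed=.05); st(z)
    if F()[2]-f0[2]>4: break
d=snap("bench"); crop(d["scene"]["pixels"],270,130,130,150,4,"pics/benchc.png")
E
```

```text
t 8.7 p [ 0.3862 -0.0311  0.0127] F [ 0.3 -0.1  0.1] op 0.004
0.008 t 9.0 p [ 0.3858 -0.031   0.0086] F [-0.5  0.2  0.3] op 0.006
0.004 t 9.2 p [ 0.385  -0.0308  0.0039] F [ 0.2 -0.1 -0.6] op 0.006
0.001 t 9.5 p [ 0.3849 -0.0307  0.0008] F [-0.3  0.1 -0.6] op 0.005
-0.002 t 9.7 p [ 0.3849 -0.0307 -0.0022] F [-0.3  0.4 -0. ] op 0.005
-0.005 t 10.0 p [ 0.3849 -0.0307 -0.0052] F [ 0.   0.2 -0. ] op 0.007
-0.008 t 10.2 p [ 0.3849 -0.0307 -0.0082] F [-0.3 -0.2  0.4] op 0.006
-0.011 t 10.5 p [ 0.3849 -0.0307 -0.0112] F [0.4 0.2 0.4] op 0.003
-0.014 t 10.7 p [ 0.3849 -0.0307 -0.0142] F [-0.1 -1.1  0.4] op 0.004
-0.017 t 11.0 p [ 0.3849 -0.0307 -0.0172] F [-0.2 -0.2  0.5] op 0.004
-0.02 t 11.2 p [ 0.385  -0.0308 -0.0201] F [-0.4 -0.1 -0.5] op 0.007
```

View pics/benchc.png

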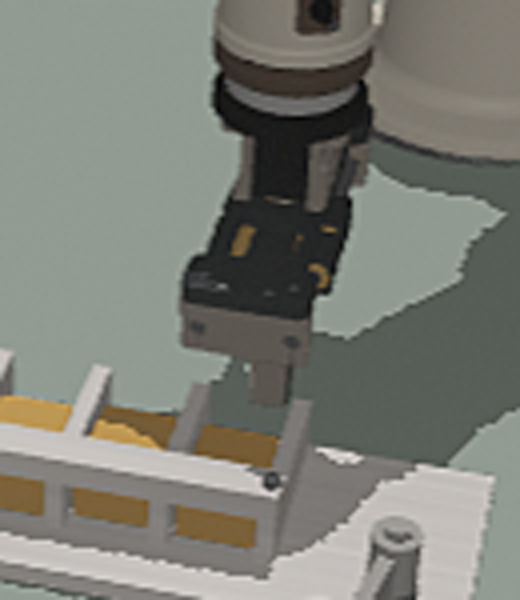

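```bash
python3 - <<'E'
from h import *
c=bot.read_camera("scene")
for z in (-.02,0,.005,.01,.02): print(z,proj(c,M(-.1,.052,z)),proj(c,M(-.085,.052,z)))
for z in np.arange(-.0215,-.034,-.0015):
    bot.line_to(M(-.10,.052,z),max_speed=.05); st(z)
    if F()[2]>4: break
E
```

```text
-0.02 [336.84549812 235.50912459] [335.43602721 239.74810842]
0 [337.33400247 228.2613687 ] [335.91317792 232.47434985]
0.005 [337.45789574 226.42321073] [336.03420972 230.62932245]
0.01 [337.58250819 224.57438251] [336.15595146 228.77347279]
0.02 [337.83391584 220.84434156] [336.40158984 225.0289236 ]
-0.0215 t 11.6 p [ 0.385  -0.0308 -0.0202] F [-6.9  2.  19.8] op 0.007
```

```bash
python3 - <<'E'
from h import *
bot.line_to(M(-.10,.052,.08),max_speed=.2)
bot.goto(M(-.05,.25,.08),down(MT+np.pi/2)) 
d=snap("shut"); crop(d["scene"]["pixels"],330,80,160,150,4,"pics/shutc.png")
bot.set_gripper(1.0);st()
d=snap("open"); crop(d["scene"]["pixels"],330,80,160,150,4,"pics/openc.png")
for z in (.08,.1,.12,.14,.16,.18): print(z,proj(d["scene"],M(-.05,.25,z)))
E
```

```text
t 14.7 p [0.4155 0.1711 0.08  ] F [ 0.4  0.2 -0.5] op 1.0
0.08 [436.13515802 227.91788268]
0.1 [438.0003719  219.54748291]
0.12 [439.91537647 210.95364069]
0.14 [441.88219239 202.127288  ]
0.16 [443.90295117 193.05885944]
0.18 [445.97990286 183.73825759]
```

View pics/shutc.png

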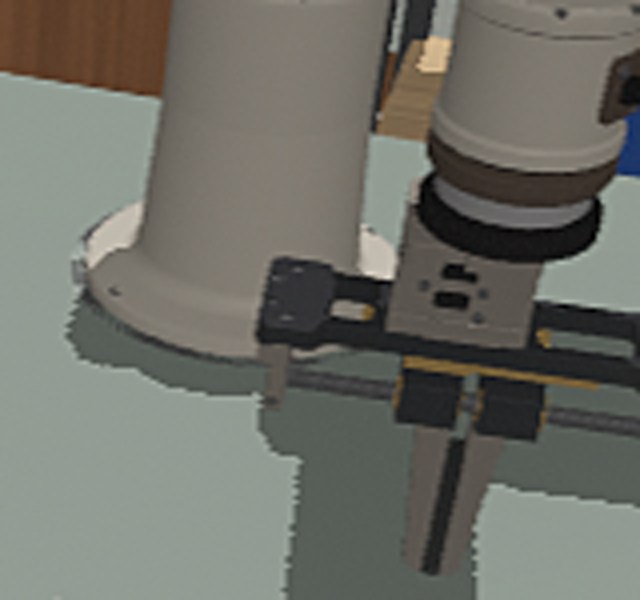

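View pics/openc.png

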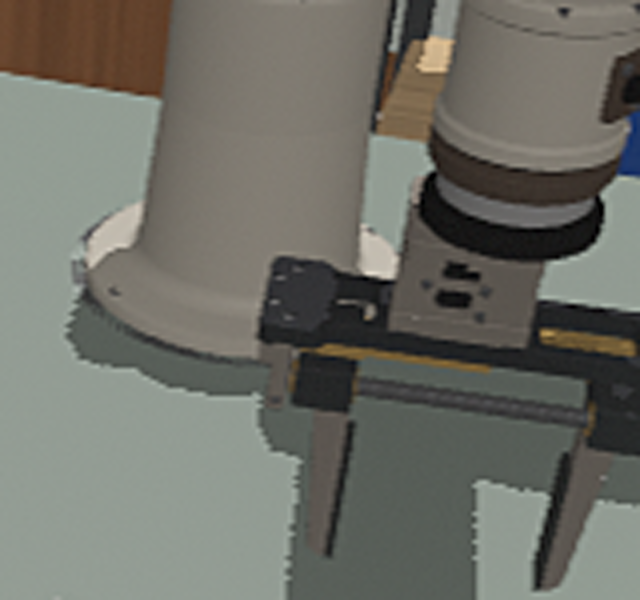

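```bash
sed -i 's/^def W(o,t,x,y,z):/OFF=.0203  # measured: real finger tips are 20 mm behind the reported TCP\ndef W(o,t,x,y,z):\n    z=z-OFF/' h.py
python3 - <<'E'
from h import *
push(2); back(2); d=snap("q2",("scene",))
crop(d["scene"]["pixels"],195,205,200,100,4,"pics/q2c.png");st()
E
```

```text
down t 17.9 p [ 4.235e-01 -2.680e-02  3.000e-04] F [-0.8  0.5  0.6] op 0.006
near t 18.2 p [ 0.4439 -0.0254  0.0008] F [ 0.7 -0.1 -0.1] op 0.005
-0.025 t 18.7 p [ 0.4569 -0.0232 -0.0005] F [-9.5  0.1 11.2] op 0.001
-0.01 t 19.2 p [ 0.4723 -0.0218 -0.0007] F [-8.  -1.1  6.3] op 0.004
-0.003 t 19.4 p [ 0.4792 -0.0211 -0.0009] F [-6.9 -0.5  4.4] op 0.002
0.003 t 19.7 p [ 0.4851 -0.0205 -0.001 ] F [-7.1 -0.2  3. ] op 0.003
 t 20.8 p [ 0.4638 -0.0226  0.1082] F [ 0.1 -0.1  0.1] op 0.006
```

View pics/q2c.png

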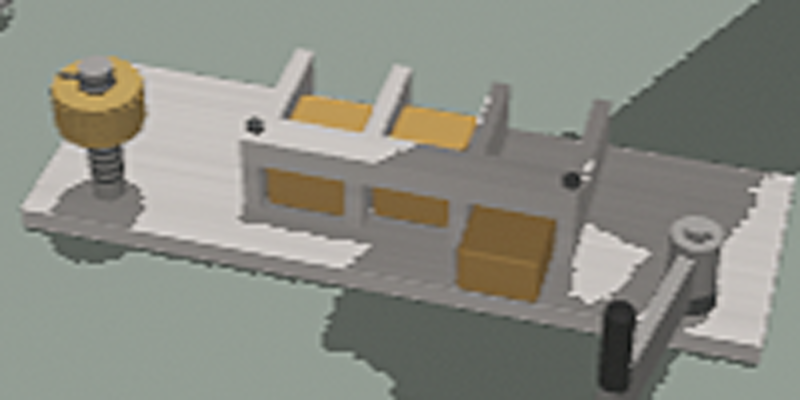

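```bash
cat >> h.py <<'E'
def grab(i,x=.066,z=.018):
    y=PY[i]; a=MT-np.pi/2
    bot.set_gripper(.66,30)
    bot.goto(M(x,y,.13),down(a))
    bot.line_to(M(x,y,z),max_speed=.2); st("at bar")
    bot.set_gripper(0.0,30); st("gripped")
def draw(i,x=.066,z=.018):
    y=PY[i]
    bot.line_to(M(x+.02,y,z),max_speed=.06); st("draw")
    bot.line_to(M(x+.05,y,z+.0005),max_speed=.1); st("drawn")
    bot.line_to(M(x+.05,y,.11),max_speed=.2); st("lift")
E
python3 - <<'E'
from h import *
grab(2); draw(2); d=snap("d2")
print(proj(d["scene"],M(.116,.052,.11)))
E
```

```text
at bar t 23.9 p [ 0.5513 -0.0149 -0.0012] F [-0.2  0.3  1. ] op 0.661
gripped t 24.4 p [ 0.5513 -0.0148 -0.0011] F [-0.8  0.1  6.6] op 0.435
draw t 24.8 p [ 0.566  -0.0129 -0.0014] F [-17.6  -1.2  20.7] op 0.432
drawn t 25.3 p [ 0.6004 -0.0097 -0.0018] F [ 2.  -0.2  1.8] op 0.435
lift t 25.9 p [ 0.5989 -0.0095  0.0885] F [-0.3 -0.1 -0.3] op 0.433
[314.78971801 262.2168849 ]
```

View pics/d2_scene.png

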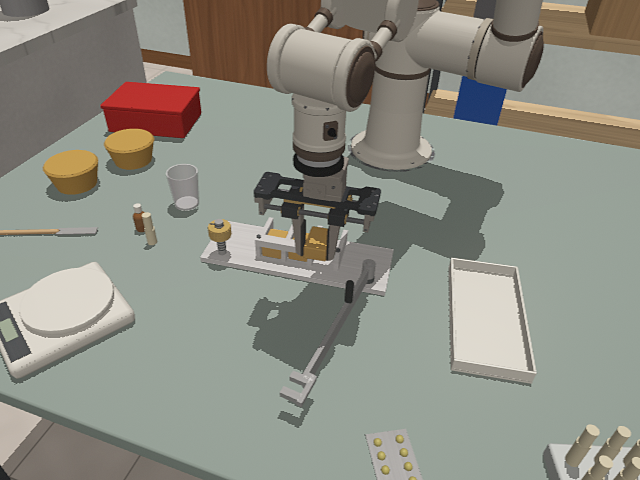

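```bash
cat >> h.py <<'E'
def place(xt,off=.0155,z=.0115):
    p=np.array(bot.current_ee_pos()); bot.line_to([p[0],p[1],.15],max_speed=.25)
    a=TT-np.pi/2
    bot.goto(Tr(xt+off,0,.13),down(a)); st("over tray")
    if bot.current_opening()<.3: print("LOST"); return
    bot.line_to(Tr(xt+off,0,.03),max_speed=.2); bot.line_to(Tr(xt+off,0,z),max_speed=.05); st("set")
    bot.set_gripper(.62,30); bot.line_to(Tr(xt+off,0,.13),max_speed=.25)
E
python3 - <<'E'
from h import *
place(.075)
push(1); st(); back(1); d=snap("p1")
E
```

```text
over tray t 27.6 p [0.6298 0.3013 0.1095] F [-0.1 -0.3 -1.3] op 0.434
set t 28.8 p [ 0.6292  0.3027 -0.0092] F [-0.1 -0.4 -0.9] op 0.437
down t 33.3 p [ 4.287e-01 -7.900e-02  3.000e-04] F [ 0.6 -0.1 -0.1] op 0.003
near t 33.7 p [ 0.449  -0.0773  0.0008] F [-0.5 -0.8 -0. ] op 0.005
-0.025 t 34.2 p [ 4.625e-01 -7.510e-02 -4.000e-04] F [-8.5  0.4  8.4] op 0.007
-0.01 t 34.6 p [ 4.776e-01 -7.360e-02 -4.000e-04] F [-8.5 -0.2  8.8] op 0.005
-0.003 t 34.9 p [ 0.4845 -0.073  -0.0005] F [-8.2 -0.4  7.4] op 0.004
0.003 t 35.2 p [ 0.4904 -0.0724 -0.0005] F [-8.8 -1.4  6.6] op 0.001
 t 35.2 p [ 0.4904 -0.0724 -0.0005] F [-8.8 -1.4  6.6] op 0.001
```

View pics/p1_scene.png

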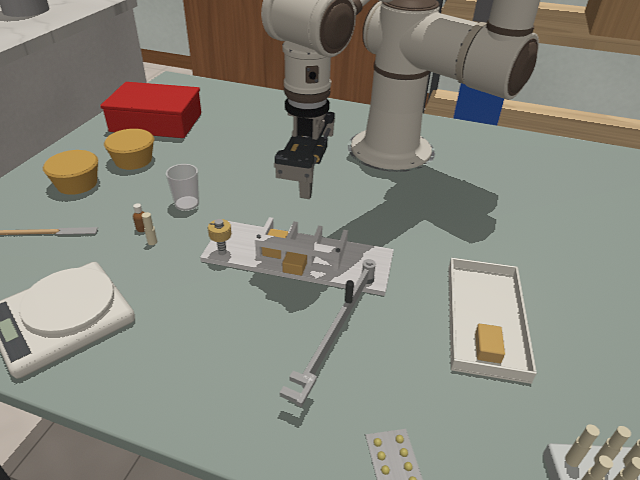

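View pics/p1_top.png

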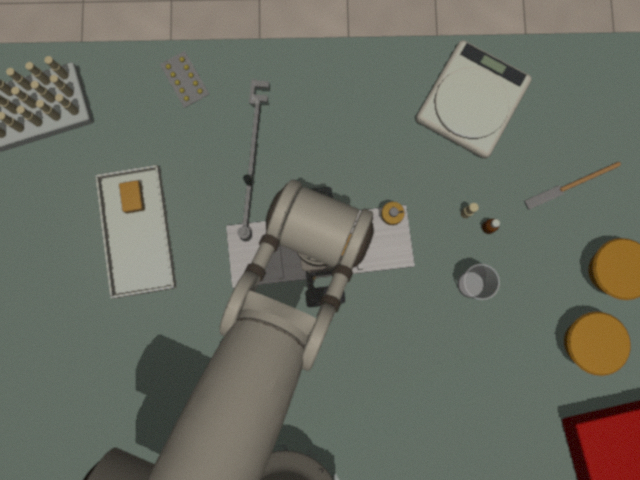

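The first bar lies at (132,197) in the top view, in the tray. The second stands out of its pocket at scene (293,263). On with bars 1 and 0.

```bash
python3 - <<'E'
from h import *
grab(1); draw(1); place(0)
push(0); back(0); d=snap("p0")
E
```

```text
at bar t 39.4 p [ 0.5563 -0.0667 -0.0012] F [0.9 0.4 1.4] op 0.66
gripped t 39.9 p [ 0.5563 -0.0667 -0.0011] F [-0.8  0.3  6.3] op 0.431
draw t 40.4 p [ 0.5717 -0.0648 -0.0014] F [-15.6  -1.1  18.8] op 0.428
drawn t 40.8 p [ 0.6057 -0.0615 -0.0016] F [0.3 0.6 1. ] op 0.434
lift t 41.4 p [ 0.604  -0.0612  0.0884] F [-0.1 -1.  -1.7] op 0.435
over tray t 43.1 p [0.5559 0.2902 0.1096] F [-0.2  0.7 -0.2] op 0.434
set t 44.3 p [ 0.5551  0.2913 -0.0091] F [ 0.6 -0.7 -0.5] op 0.434
down t 49.0 p [ 4.338e-01 -1.308e-01  4.000e-04] F [ 0.1 -0.   0.3] op 0.003
near t 49.3 p [ 0.454  -0.1291  0.0008] F [ 0.3  0.5 -0.9] op 0.005
-0.025 t 49.8 p [ 4.681e-01 -1.268e-01 -4.000e-04] F [-8.1 -0.7  7.9] op 0.007
-0.01 t 50.3 p [ 4.831e-01 -1.254e-01 -4.000e-04] F [-7.7 -0.6  7.1] op 0.006
-0.003 t 50.6 p [ 4.899e-01 -1.248e-01 -4.000e-04] F [-7.6 -0.7  7.2] op 0.002
0.003 t 50.8 p [ 0.4959 -0.1241 -0.0005] F [-7.7 -0.9  7.4] op 0.001
```

View pics/p0_scene.png

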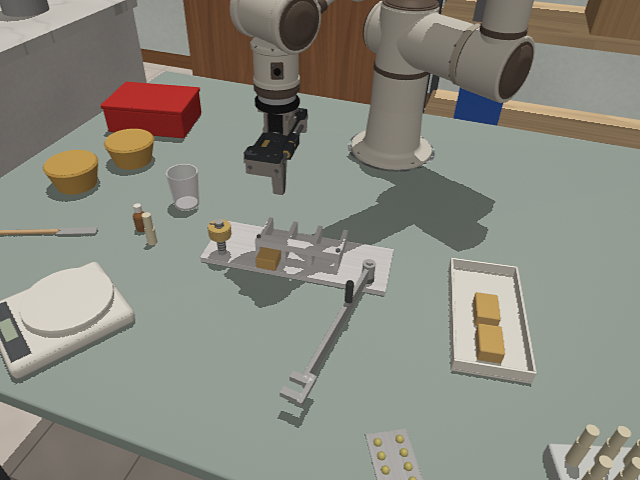

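View pics/p0_top.png

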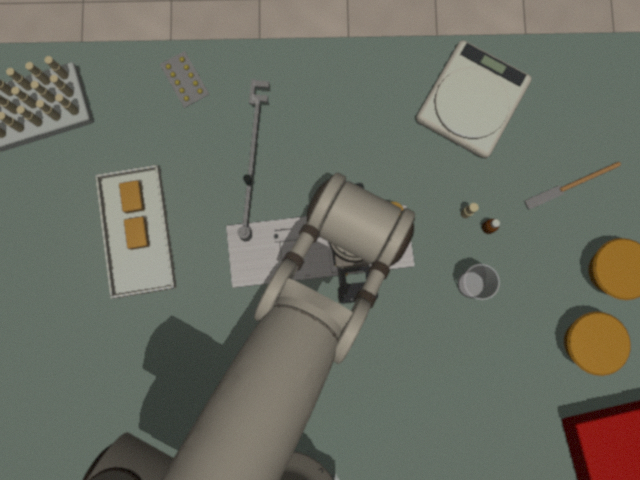

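```bash
python3 - <<'E'
from h import *
grab(0); draw(0); place(-.075)
bot.goto(M(-.05,.25,.2),down(MT)); st()
d=snap("b")
crop(d["top"]["pixels"],85,75,200,150,4,"pics/bt.png");crop(d["top"]["pixels"],85,155,110,150,4,"pics/btt.png")
E
```

```text
at bar t 55.1 p [ 0.5613 -0.1185 -0.0013] F [-0.1  1.1 -0.2] op 0.661
gripped t 55.5 p [ 0.5614 -0.1185 -0.0011] F [-0.2 -0.7  5.8] op 0.435
draw t 56.0 p [ 0.5772 -0.1167 -0.0014] F [-13.5  -0.7  16.9] op 0.432
drawn t 56.5 p [ 0.611  -0.1134 -0.0014] F [1.4 0.1 2. ] op 0.432
lift t 57.1 p [ 0.609  -0.1128  0.0883] F [-0.8  0.4 -1.5] op 0.434
over tray t 59.0 p [0.4819 0.2792 0.1097] F [ 0.5 -0.7 -0.1] op 0.433
set t 60.2 p [ 0.4809  0.28   -0.0091] F [-1.6 -0.5 -0.4] op 0.433
 t 62.7 p [0.4151 0.1712 0.1789] F [-0.6 -0.3  0.7] op 0.619
```

View pics/b_scene.png

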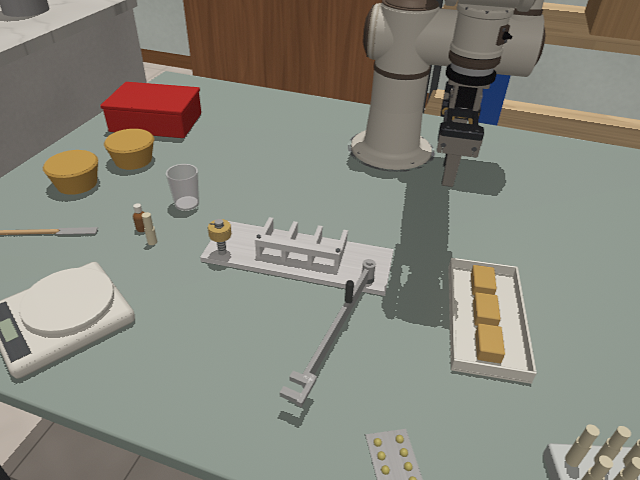

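View pics/b_top.png

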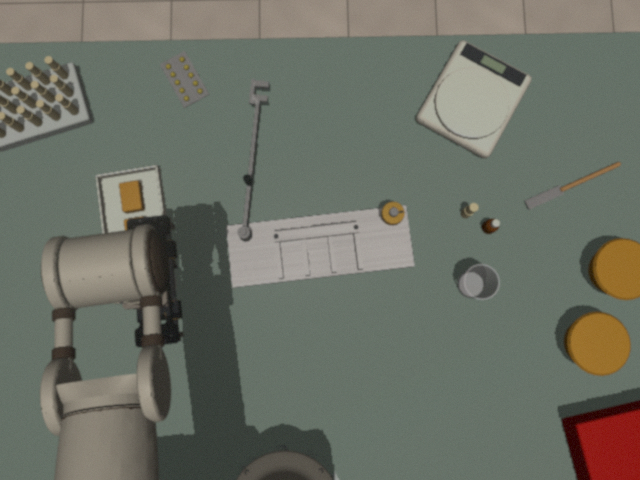

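View pics/bt.png

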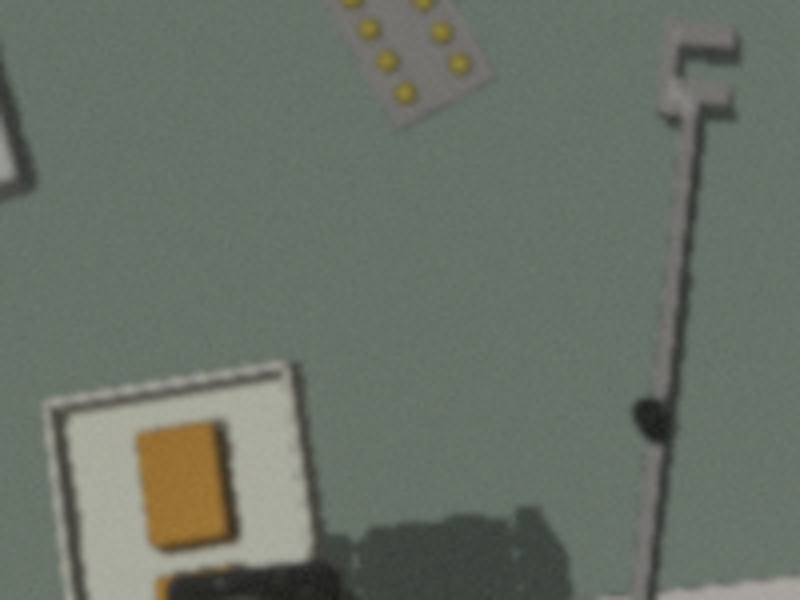

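```bash
python3 - <<'E'
from h import *
T=bot.read_camera("top");S=bot.read_camera("scene")
def inM(w): 
    d=np.array(w[:2])-MO;c,s=np.cos(MT),np.sin(MT);return np.array([c*d[0]+s*d[1],-s*d[0]+c*d[1]])
for nm,cam in (("top",T),("scene",S)):
    g=cam["pixels"].max(2); x0,y0,w,h=(235,165,25,25) if nm=="top" else (338,272,20,35)
    m=(g[y0:y0+h,x0:x0+w]<55).astype(np.uint8); n,l,st_,ce=cv2.connectedComponentsWithStats(m); k=1+st_[1:,4].argmax()
    print(nm,st_[k],ce[k]+[x0,y0]); x,y,ww,hh,_=st_[k]
    for z in (.09,.07,.048): 
        p=(ce[k]+[x0,y0]) if nm=="top" else ((x0+x+ww/2-.5), y0+y+4)
        q=inM(ray(cam,*p,z)); r=q-[.051,.14]; print(z,q.round(4),np.hypot(*r).round(4),np.arctan2(r[0],-r[1]).round(3))
q=inM(ray(T,85+(720)/4,75+70/4,.048)); r=q-[.051,.14];print(q,np.hypot(*r),np.arctan2(r[0],-r[1]))
E
```

```text
top [ 9 10  9 11 67] [248.28358209 179.71641791]
0.09 [0.1422 0.1157] 0.0944 1.311
0.07 [0.1472 0.1175] 0.0988 1.341
0.048 [0.1527 0.1194] 0.1038 1.371
scene [  7   9   9  22 139] [348.74100719 292.15107914]
0.09 [0.1557 0.1191] 0.1068 1.374
0.07 [0.1353 0.1166] 0.0875 1.3
0.048 [0.1129 0.1139] 0.0671 1.172
[0.32725139 0.06818303] 0.2854338973529066 1.3164567325855199
```

```bash
cat >> h.py <<'E'
def H(th,z,r=.1): return M(.051+r*np.sin(th),.14-r*np.cos(th),z)
E
python3 - <<'E'
from h import *
th=1.34
bot.set_gripper(.6,12)
bot.goto(H(th,.16),down(MT+th)); bot.line_to(H(th,.062),max_speed=.2); st("at")
bot.set_gripper(0,12); st("grip")
if bot.current_opening()>.08:
    for t in np.append(np.arange(th-.15,.05,-.15),[.0]):
        bot.line_to(H(t,.062),rot=down(MT+t),max_speed=.1)
        if np.linalg.norm(F())>25: st("STOP");break
    st(t)
d=snap("gate",("scene",)); crop(d["scene"]["pixels"],195,170,200,150,4,"pics/gc.png")
E
```

```text
at t 65.2 p [0.6267 0.0584 0.043 ] F [-0.4  0.1  0.3] op 0.6
grip t 65.9 p [0.6261 0.0583 0.0419] F [0.4 0.2 1. ] op 0.144
0.0 t 68.6 p [ 0.5367 -0.0296  0.0419] F [ 1.  -9.5 -0.4] op 0.144
```

View pics/gc.png

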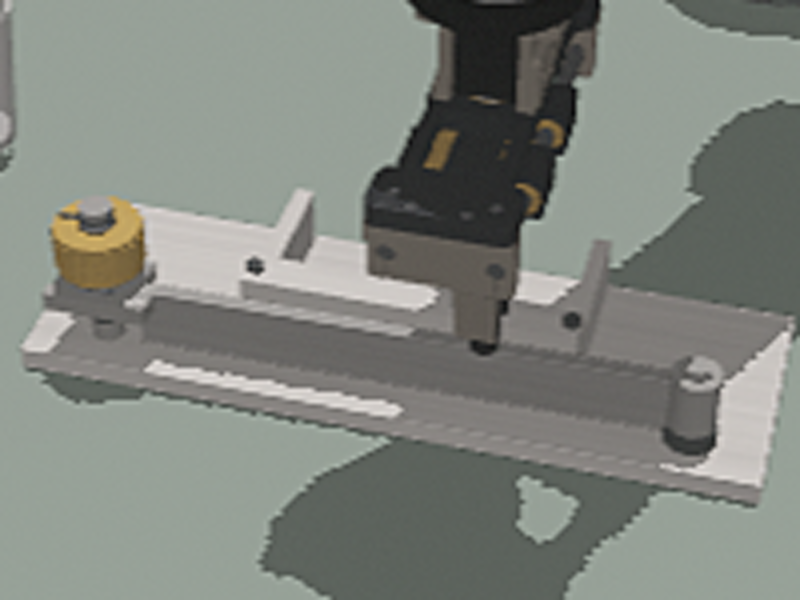

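```bash
python3 - <<'E'
from h import *
for t in (-.01,-.02,-.03,-.04,-.05,-.06):
    bot.line_to(H(t,.062),rot=down(MT+t),max_speed=.05); st(t)
    if F()[0]>14: break
    if F()[0]<-14: break
bot.set_gripper(.6); st("rel")
bot.line_to(H(t,.14),max_speed=.2)
bot.goto(M(-.05,.25,.2),down(MT))
d=snap("g2"); crop(d["top"]["pixels"],215,195,200,100,4,"pics/g2t.png");crop(d["scene"]["pixels"],195,205,200,100,4,"pics/g2c.png")
E
```

```text
-0.01 t 68.9 p [ 0.5361 -0.0296  0.0419] F [ 1.7 -9.8 -1. ] op 0.149
-0.02 t 69.2 p [ 0.5355 -0.0297  0.042 ] F [  1.7 -10.   -1.6] op 0.145
-0.03 t 69.4 p [ 0.5355 -0.0297  0.042 ] F [ 6.8 -9.9 -5.6] op 0.149
-0.04 t 69.7 p [ 0.5355 -0.0296  0.042 ] F [ 9.1 -8.9 -7.3] op 0.146
-0.05 t 69.9 p [ 0.5355 -0.0296  0.0421] F [ 13.8  -7.2 -10.4] op 0.146
-0.06 t 70.2 p [ 0.5356 -0.0295  0.0421] F [ 18.   -7.  -14.5] op 0.147
rel t 70.9 p [ 0.5305 -0.0284  0.0417] F [-0.4 -0.   0.1] op 0.603
```

View pics/g2t.png

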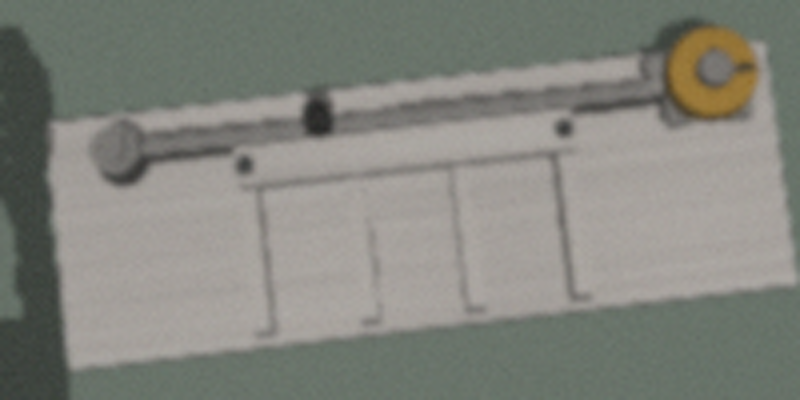

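View pics/g2c.png

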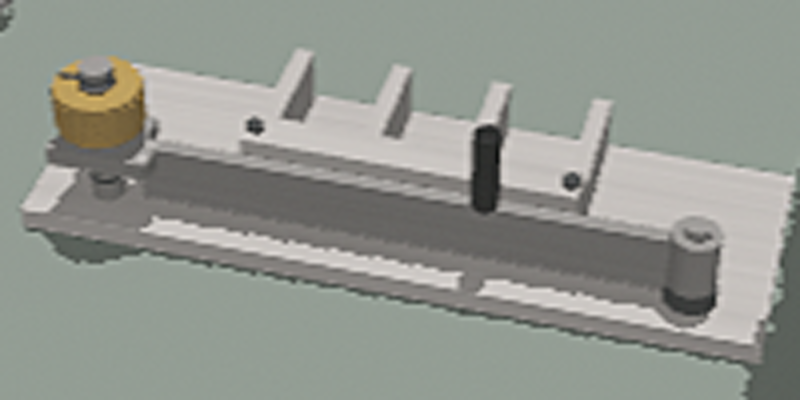

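```bash
cat >> h.py <<'E'
RC=np.array([.555,-.2165])
def rp(z): return [RC[0],RC[1],z-OFF]
def tz(): return round(float(bot.current_ft_torque()[2]),3)
E
python3 - <<'E'
from h import *
bot.set_gripper(.66,30)
a=MT+np.pi/2+.55
bot.goto(rp(.17),down(a)); print(np.round(bot.current_joints(),2))
bot.line_to(rp(.061),max_speed=.15); st("at"); print(tz())
bot.set_gripper(0,30); st("grip"); print(np.round(bot.current_ft_torque(),2))
z=.061
for k in range(11):
    a-=.5; z-=.5/(2*np.pi)*.006
    bot.goto(rp(z),down(a)); print(k,tz(),F(),round(bot.current_joints()[5],2),round(bot.current_opening(),3),round(bot.current_clock(),1))
    if abs(tz())>1.2 or np.linalg.norm(F())>40: print("STOP");break
print(a,z)
E
```

```text
[-0.57  0.25  1.58  0.    1.31 -2.79]
at t 76.0 p [ 0.5558 -0.2169  0.0418] F [-0.3 -0.6 -0. ] op 0.66
0.044
grip t 76.5 p [ 0.5554 -0.2166  0.0416] F [-0.5  2.1  5.2] op 0.46
[0.37 0.35 0.01]
0 -0.095 [-0.2 -1.9  5.4] -2.3 0.46 77.0
1 -0.091 [-0.7 -5.1  4.3] -1.8 0.459 77.6
2 -0.055 [-3.  -7.6  4.8] -1.3 0.463 78.1
3 -0.093 [-5.8 -9.6  6.3] -0.8 0.463 78.7
4 -0.106 [-9.6 -9.9  9.3] -0.3 0.459 79.2
5 -0.077 [-12.   -6.9  11. ] 0.2 0.456 79.8
6 -0.117 [-14.   -4.9  13.5] 0.7 0.46 80.3
7 -0.16 [-13.4  -2.4  15.4] 1.2 0.455 80.9
8 -0.133 [-12.   -0.1  14.6] 1.7 0.458 81.4
9 -0.089 [-8.8  0.5 12.9] 2.2 0.463 82.0
10 -0.133 [-6.3  1.2 12.2] 2.7 0.46 82.5
-3.281465235093421 0.055747886877967445
```

```bash
python3 - <<'E'
from h import *
bot.set_gripper(.66,35)
z=.0562
bot.line_to(rp(.11),max_speed=.15)
a=MT+np.pi/2+.55
q=list(bot.current_joints()); q[5]=0; bot.set_joints(q)
bot.goto(rp(.11),down(a)); print(np.round(bot.current_joints(),2))
d=snap("r1",("scene",));crop(d["scene"]["pixels"],170,160,150,130,4,"pics/r1c.png")
bot.line_to(rp(z),max_speed=.15); st("at")
bot.set_gripper(0,35); st("grip"); print(np.round(bot.current_ft_torque(),2))
for k in range(27):
    a-=.2; z=max(z-.2/(2*np.pi)*.006,.0515)
    bot.goto(rp(z),down(a)); print(k,tz(),F(),round(bot.current_joints()[5],2),round(bot.current_opening(),3),round(bot.current_clock(),1))
    if abs(tz())>.6 or np.linalg.norm(F())>45: print("STOP");break
print(a,z)
E
```

```text
[-0.57  0.31  1.63  0.    1.2  -2.79]
at t 88.7 p [ 0.5551 -0.2166  0.0361] F [-0.  -0.6  1.6] op 0.659
grip t 89.1 p [ 0.5555 -0.2165  0.0371] F [-1.8  2.8  5.3] op 0.457
[ 0.52  0.42 -0.05]
0 -0.104 [-1.6  1.2  4.9] -2.59 0.459 89.4
1 -0.085 [-1.6 -1.2  6. ] -2.4 0.463 89.8
2 -0.145 [-0.3 -0.5  5.1] -2.2 0.46 90.1
3 -0.109 [-1.3 -3.3  5.8] -2.0 0.458 90.4
4 -0.146 [-0.8 -4.   5.4] -1.8 0.458 90.7
5 -0.097 [-2.2 -4.3  5.7] -1.6 0.457 91.0
6 -0.098 [-3.3 -4.9  5.9] -1.4 0.459 91.3
7 -0.076 [-2.9 -6.   6.1] -1.2 0.459 91.6
8 -0.088 [-5.2 -7.5  6.6] -1.0 0.459 91.9
9 -0.109 [-6.4 -7.2  7.6] -0.8 0.455 92.2
10 -0.058 [-7.6 -7.9  7.3] -0.6 0.46 92.5
11 -0.111 [-8.4 -8.9  8.8] -0.4 0.455 92.8
12 -0.159 [-9.7 -6.8  9. ] -0.2 0.461 93.1
13 -0.096 [-11.7  -7.7  10.7] -0.0 0.46 93.5
14 0.532 [-8.4 -3.7 10.9] 0.2 0.459 93.8
15 0.631 [-3.9  0.4  9.3] 0.4 0.457 94.1
STOP
-0.981465235093421 0.05314422509263558
```

View pics/r1c.png

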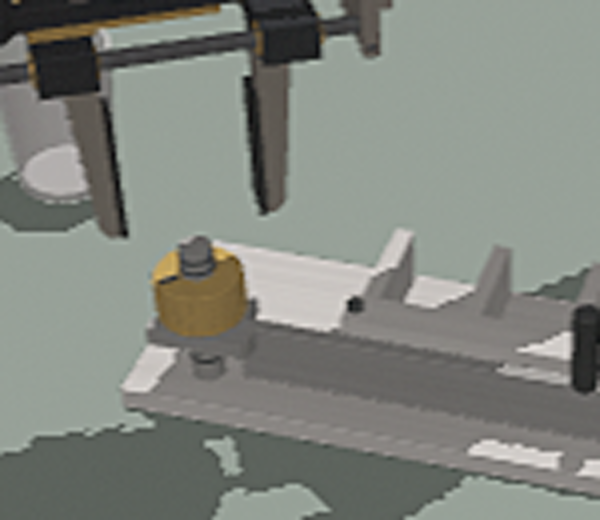

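```bash
python3 - <<'E'
from h import *
a=-0.981465235093421;z=.0531
bot.goto(rp(z),down(a-.15)); print(tz(),F())
bot.set_gripper(.66); bot.line_to(rp(.17),max_speed=.2)
bot.goto(M(-.15,-.05,.25),down(MT)); st()
d=snap("f1"); crop(d["scene"]["pixels"],195,205,200,100,4,"pics/f1c.png")
crop(d["top"]["pixels"],85,155,110,150,4,"pics/f1tr.png")
E
```

```text
0.577 [-2.5  0.9  8.3]
 t 96.8 p [ 0.3453 -0.1372  0.2291] F [-0.3  0.4 -0.2] op 0.659
```

View pics/f1c.png

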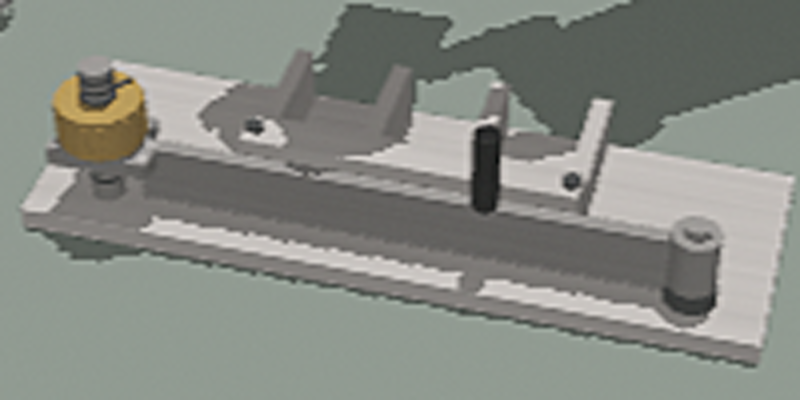

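View pics/f1_top.png

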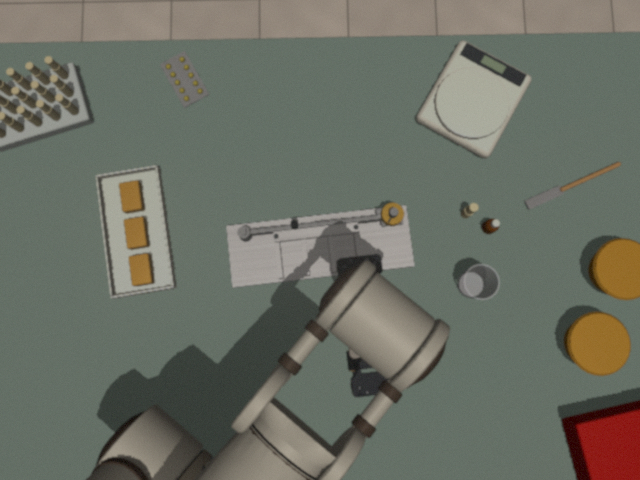

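View pics/f1tr.png

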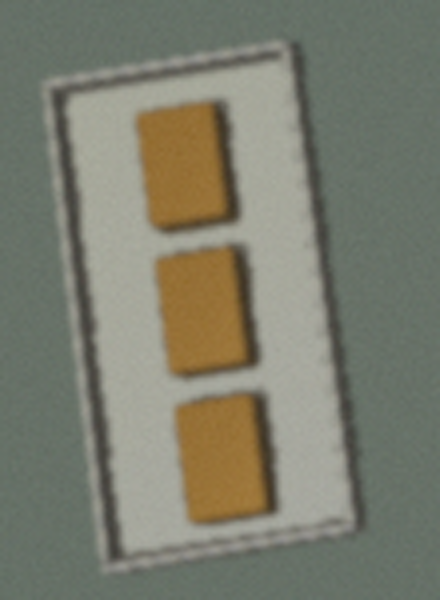

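```bash
python3 - <<'E'
from h import *
bot.hold(.5); d=snap("last"); m=cv2.inRange(d["top"]["pixels"][160:300,95:180],(0,60,120),(90,170,255))
n,l,s,c=cv2.connectedComponentsWithStats(m); print([(x[4],(ce+[95,160]).round(1).tolist()) for x,ce in zip(s[1:],c[1:]) if x[4]>30])
bot.job_done(); st()
E
```

```text
[(np.int32(532), [129.7, 195.5]), (np.int32(550), [134.6, 231.9]), (np.int32(576), [139.5, 269.0])]
the job is handed in; nothing more can be done
the job is handed in; nothing more can be done
```

I handed the job in at about 97 s of the 210 s allowed. All three bars were pushed out from behind, drawn out at the front and laid in the tray. After that I swung the gate shut to its stop, then screwed the ring down.

**Last checks**
- **Bars:** the final top picture shows three separate amber blobs in a row inside the tray, none on top of another.
- **Gate:** the handle met a firm stop, with force rising to 18 N without further motion. The pictures show the fork round the stud under the ring.
- **Ring:** it turned about 8.2 rad, then the moment jumped from about 0.1 to 0.6 N m and the grip began to slip. By eye in the picture the stud stands out about 17 mm and the ring sits on the fork; screwed right down it should stand out 18 mm.
- **Beaker, dropper bottle and lip-balm tube:** they appear in the same places as in the first picture.

**What failed or disagreed**
- **Finger height:** my first push passed over the bar without moving it. Touching the bench showed the real fingertips are about 20 mm higher than the reported tool point. I corrected for this in every later move.
- **Ring moment sign:** while the ring was turning, the moment reading had the opposite sign to the one at the stop. I did not find out why.
- **Ring side force:** up to 14 N pressed sideways during the turning, probably because I was centred about 1 mm off.
- **Possible disturbances:** I saw no knocked bar and no slackened grip.

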